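# Pick out a pink macaron eraser with the tongs

### The job

A customer wants the pink macaron eraser from the pick-and-mix case: flip the red cam lever fully over to free the clear cover, then slide the cover all the way open. Take the tongs from their holder, close them on the pink eraser and finish while holding it up in the tongs, at least 15 cm above the counter. Touch erasers only with the tongs, and leave the other two erasers and the other things on the counter where they are.

Things in the scene. Friction and masses are not known exactly. Their poses are not given: they have to be found in the camera images.
- case: White fixed pick-and-mix case. Origin: on the counter, under the tray's middle; x points back from tray to deck, y to its left. Tray 100 mm (x) by 250 mm (y) inside, floor 10 mm above the counter, 6 mm walls 44 mm high; behind it a deck 44 mm high to x = +166 mm. Three erasers stand in a row along y. The cover lies over the tray at the start, its top 51 mm above the counter.
- cover (a joint): Sliding of the clear 112 x 250 mm cover along the case's +x, in m: 0 = shut over the tray, 0.108 = fully open over the deck. The lever's steel nose blocks it until the lever is over; then it needs about 1 N and stays where it is left.
- cover_handle (a point): Middle of the cover's blue upright grip bar, 14 mm (case x) by 60 mm (case y) by 26 mm tall; 64 mm above the counter, its top at 77 mm. When shut it is 36 mm behind the case origin along case x.
- lever (a joint): Red cam lever, rad: 0 to 0.15 at the start = locked, leaning in over the case (to its -y) by 0.7 rad from vertical at 0; 1.5 = fully over, leaning outwards (case +y) by 0.8 rad; cover free from about 1.15. Stays where it is left; about 1 N at its ball moves it. Hinge line along case x.
- lever_tip (a point): Centre of the lever's red ball, 20 mm across, on an 11 mm bar; 63 mm from the hinge.
- lever_hinge (a point): Point on the lever's hinge line at the middle of the lever, 53 mm above the counter, at the case's left side (case x +67 mm, y +145 mm).
- tongs_grip (a point): Midway between the two red grips of the upright steel tongs (tips down). The arms lie on its +y and -y sides and close along y. Grips: horizontal bars along x, 35 mm long, 15 mm thick, 56 mm over their outsides when open. This point is 94 mm above the tips' lower ends and 38 mm below the top of the bridge (18 x 26 mm) that joins the arms. About 80 g.
- tongs_tip (a point): Midway between the tips, 11 mm above their lower ends, 83 mm below tongs_grip. Tip pads 18 mm wide, 22 mm tall, outsides 71 mm apart when open. Sprung open: 3 N at the grips starts closing, 5 N on an eraser. Squeezing the grips from 56 to 47 mm closes the tip gap from 60 to 28 mm; at 53 mm the tongs can be carried with the tips about 49 mm apart.
- holder: Fixed dark steel holder of the tongs, 60 x 110 mm foot. Origin: on the counter under its middle; the tongs close along its y. The tips stand in an open-topped well 50 mm high (lower ends 6 mm above the counter); lift the tongs straight up by 50 mm to clear it.
- pink_mid (a point): Centre of the pink eraser: a round macaron 28 mm across, 22 mm tall, about 20 g, standing flat on the tray floor.
- mint_mid (a point): Centre of the mint green eraser, same shape. Leave it.
- cream_mid (a point): Centre of the pale yellow eraser, same shape. Leave it.
- pencup: Blue pen cup, 72 mm across, 95 mm tall with pens to 150 mm; origin under its middle. Leave it.
- stapler: Red and black stapler, 120 (x) x 34 x 45 mm; origin under its middle. Leave it.
- bell: Steel counter bell, 72 mm across, 52 mm tall; origin under its middle. Leave it.
- notes: Yellow sticky-note block, 76 x 76 x 45 mm; origin under its middle. Leave it.
- tape: Grey and blue tape dispenser, 120 x 40 x 62 mm; origin under its middle. Leave it.

How it is judged:
By the outcome, as a careful person would: the job done as asked, in the order asked, and still so for the second after the job is handed in, while the arm keeps its last pose, push and grip.
It also fails if it takes over 64 s, if anything falls off the work surface, if the arm or the gripper's body presses on something with over 40 N, if the wrist force passes 120 N, or if a joint passes its speed limit or range.

### The arm

A 7-joint arm with a two-finger parallel gripper is mounted at the origin on the work surface. World frame = base frame: x ahead of the robot, y to its left, z up, the work surface at z = 0. Lengths are in m, angles in rad, forces in N, time in s.
With the tool pointing down it reaches from about 0.425 to 0.875 m from the base axis. Payload 4.7 kg.
Tool frame: the origin (TCP) lies at the centre of the arm's flange, where the gripper is bolted on; the fingertips stand 173 mm ahead of it and the grasp point (between the pads) lies 155 mm ahead of it; z points along the fingers, y is the line along which they close (so a half turn about z gives the same grasp; the last joint's range is limited). The gripper opens to 85 mm and grips with 20 to 120 N. Pads are 22 mm wide; open, the fingers measure 114 mm over their backs; the gripper's body (76 mm by 85 mm) begins 54 mm behind the grasp point. The pads swing forward as they close: fully open they stand 13 mm farther back than shut.
Start: joints at [-1.177, 0.321, -0.07, 1.45, 0.023, 1.371, -0.057], TCP at [0.241, 0.604, 0.405] pointing down, gripper open.
Joint ranges: [-2.86, 2.86], [-0.3, 2.09], [-1.38, 1.24], [0.06, 2.45], [-1.56, 4.7], [0.09, 2.05], [-2.69, 2.69]. Speed limits (rad/s): [2.57, 2.57, 3.14, 3.14, 3.14, 3.14, 3.14].

### API

Orientations are given as a unit quaternion [w, x, y, z].
In Python, from station import get_obs, read_camera, camera_params, close_job gives the robot as it stands.
- The arm moves only by the tool apply_moves, never from a script. Its arguments are lists of equal length, an entry for each row: "gripper": the closure in counts, from 0 (fully open) to 255 (shut); "linear": the shift along the world's x, y, z in mm, a list of three; "rotation": the turn, a rotation vector about the world's x, y, z in degrees, a list of three. A call has 1 to 5 rows; each row is the pose to reach, as a shift and turn from the pose commanded when the call began; what a row does not reach only later rows make up. A row lasts 1/8 s, in which the tool goes at most 62.5 mm and 10.7 degrees, less where a joint would pass 70% of its speed; a pose out of reach is approached as far as the arm can. A call with a gripper value outside its range is refused whole. The fingers move at their own pace and stop on an object; "squeeze" is the grip in N (left out, the last holds). Time passes only in rows, so rows that repeat a pose let the fingers close. It gives the time, the measured TCP pose, the force, the opening and the grip force at its end, in the units of the state.
- get_obs(): the state, without advancing time (a new reading comes with each control period).
- read_camera(name): name is "scene" or "top" or "wrist"; returns the picture (400x640x3 uint8, red, green, blue); there is no depth.
- camera_params(name): a dict with "mtx" (3x3 intrinsics, pixels), "k1" (the pictures are not rectified: a ray, as slopes to the right and down, at radius r is drawn at 1 + k1 r^2 times it, then the intrinsics apply), "rvec" (rotation vector, rad) and "tvec" (3), from world to camera coordinates, as OpenCV has them; the wrist camera has in their place "T_tool_cam" (4x4, takes a point from camera to tool coordinates, whose origin is the TCP and whose axes are the flange's). Camera axes: x right, y down, z forward; pixel columns grow to the right and rows downward; lengths in m; the calibration is good to about 2 mm. A picture is of the moment at which its call begins: read the wrist's pose just before it. camera_params takes no time and is no camera call.
- close_job(): hands the job in; it is judged then, once.
The state is a dict: "t": time; "joint_pos": joint angles; "dq": joint speeds; "joint_torque": joint torques, N m; "tcp_pos": TCP position; "tool_rot": TCP orientation; "ft_force": force on the tool from outside, world axes, zero at the start; "wrist_torque": the same for the moment, N m; "width": finger opening in m; "finger_force": force on a finger pad.
Only numpy, scipy, OpenCV 4.12 (cv2) and the standard library are available. Lean on these libraries where they do the work, as an engineer would, in place of code of your own. Each camera call takes 0.05 s, during which the arm holds its last target. There are 200 camera calls.

## Working session

There is one attempt and no reset: what is moved stays moved. The work goes in short steps, Python scripts to look and compute and a tool call to move; the robot and the scene stay as the last step left them, time stands still between calls to the robot, and variables do not carry over. Pictures are saved under pics/ and viewed, at most 13 in all, crops included, and the job is handed in when it is done.

Besides the shell and the picture viewer there is one more tool, called after ">>>" as name(argument=value, ...), one argument or row to a line, values as JSON. apply_moves: Moves the arm, as the interface text tells. Its arguments: {"type":"object","properties":{"gripper":{"type":"array"},"linear":{"type":"array"},"rotation":{"type":"array"},"squeeze":{"type":"number"}},"required":["gripper","linear","rotation"]}

```bash
mkdir -p pics; ls; cat > h.py <<'E'
import numpy as np,cv2
from station import *
def cam(n,obs=None):
    p=camera_params(n);K=np.array(p["mtx"]);k1=p["k1"]
    if "rvec" in p:
        R=cv2.Rodrigues(np.array(p["rvec"],float))[0];t=np.array(p["tvec"],float).ravel()
    else:
        o=obs or get_obs();w,x,y,z=o["tool_rot"]
        from scipy.spatial.transform import Rotation as Ro
        T=np.eye(4);T[:3,:3]=Ro.from_quat([x,y,z,w]).as_matrix();T[:3,3]=o["tcp_pos"]
        T=np.linalg.inv(T@np.array(p["T_tool_cam"]));R=T[:3,:3];t=T[:3,3]
    return K,k1,R,t
def ray(c,uv):
    K,k1,R,t=c
    d=np.array([k1,0,0,0],float)
    s=cv2.undistortPoints(np.array([[uv]],float),K,d).ravel()
    return -R.T@t, R.T@np.array([s[0],s[1],1])
def onz(c,uv,z):
    o,d=ray(c,uv);return o+d*(z-o[2])/d[2]
def proj(c,P):
    K,k1,R,t=c
    return cv2.projectPoints(np.array([P],float),cv2.Rodrigues(R)[0],t,K,np.array([k1,0,0,0],float))[0].ravel()
def two(c1,u1,c2,u2):
    o1,d1=ray(c1,u1);o2,d2=ray(c2,u2)
    s=np.linalg.lstsq(np.c_[d1,-d2],o2-o1,rcond=None)[0]
    a=o1+d1*s[0];b=o2+d2*s[1];return (a+b)/2,np.linalg.norm(a-b)
def snap(n,f):
    o=get_obs();im=read_camera(n);cv2.imwrite('pics/'+f,im[:,:,::-1]);return im,cam(n,o)
E
python3 - <<'E'
from h import *
for n in("top","scene"):
    im,c=snap(n,n+'1.png');print(n,-c[2].T@c[3])
print(get_obs())
E
```

```text
pics
top [ 0.35866354 -0.00688662  0.95141447]
scene [ 1.2721068  -0.15774094  1.35392045]
{'t': 0.1, 'joint_pos': array([-1.17689075,  0.32176685, -0.07006421,  1.4515702 ,  0.02256233,
        1.37077471, -0.05686068]), 'dq': array([ 1.34222405e-03, -7.97490951e-04, -1.17886557e-03, -6.60663953e-04,
        2.31759500e-05,  4.62414095e-05, -5.30704814e-04]), 'joint_torque': array([-4.31405329e-05, -4.94875968e+01, -3.84036815e-01, -3.15213454e+01,
        1.28706655e-02,  7.42278731e-03,  3.85572082e-05]), 'tcp_pos': array([0.24094757, 0.60349767, 0.40371212]), 'tool_rot': array([-1.32944972e-04,  1.88743433e-01,  9.82026051e-01, -8.56284895e-04]), 'ft_force': array([ 0.480472  ,  0.27811555, -0.1366234 ]), 'wrist_torque': array([-3.99768444e-03,  9.14258449e-05,  2.09349737e-02]), 'finger_force': 0.0, 'width': 0.08564420691672164}
```

View pics/top1.png

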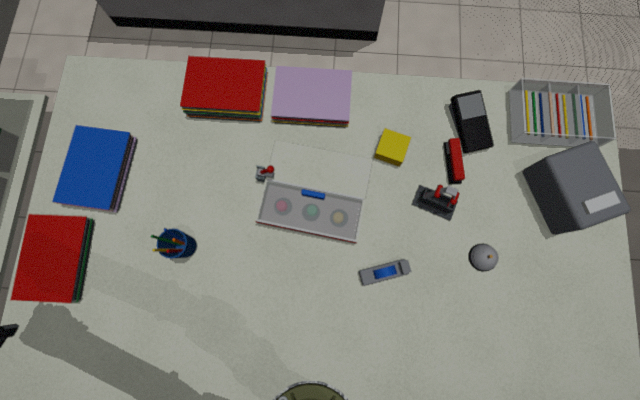

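View pics/scene1.png

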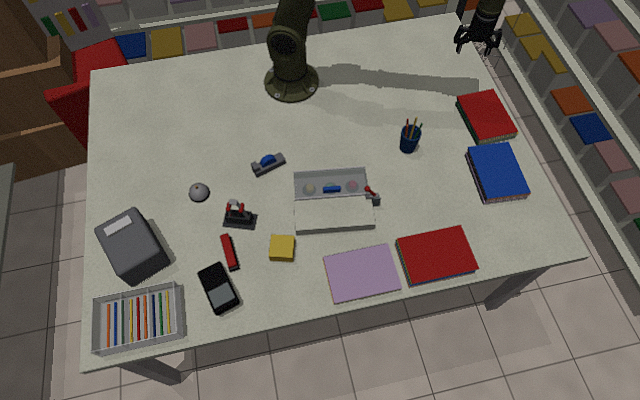

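Top view: case around (310,190), lever ball about (270,171), blue handle (313,194), pink (283,206), mint (311,212), cream (339,217), tongs (440,200). In the scene view the tongs are at (240,210), the lever at (371,193).

```bash
python3 - <<'E'
from h import *
ct,cs=cam("top"),cam("scene")
it,is_=cv2.imread('pics/top1.png'),cv2.imread('pics/scene1.png')
def mask(im,kind,box):
    h=cv2.cvtColor(im,cv2.COLOR_BGR2HSV);x0,y0,x1,y1=box
    r={'blue':[((105,150,80),(130,255,255))],'red':[((0,150,80),(8,255,255)),((172,150,80),(180,255,255))],'pink':[((0,30,60),(8,255,255)),((165,30,60),(180,255,255))],'green':[((55,20,60),(90,255,255))],'yel':[((15,40,60),(35,255,255))]}[kind]
    m=sum(cv2.inRange(h,a,b) for a,b in r)
    z=np.zeros_like(m);z[y0:y1,x0:x1]=m[y0:y1,x0:x1]
    return z
def cen(m): 
    n,l,s,c=cv2.connectedComponentsWithStats(m);o=[]
    for i in np.argsort(-s[1:,4])[:3]+1:o.append((c[i].round(1).tolist(),s[i].tolist()))
    return o
for n,k,b in[('handle','blue',(295,180,330,205)),('lever','red',(250,155,280,185)),('pink','pink',(270,195,297,218)),('mint','green',(300,200,323,222)),('cream','yel',(328,207,350,228)),('tongs','red',(420,180,462,215))]:
    print(n,cen(mask(it,k,b)))
for n,k,b in[('handle','blue',(320,180,345,195)),('lever','red',(360,180,382,205)),('pink','pink',(343,177,362,192)),('tongs','red',(225,195,260,225))]:
    print('s',n,cen(mask(is_,k,b)))
for u,z in[((283,206),.021),((311,212),.021),((339,217),.021),((275,141),.044),((373,154),.044),((257,223),.044),((356,241),.044),((393,146),.045),((313,194),.077)]:
    print(u,onz(ct,u,z).round(4))
a=cv2.resize(it[130:250,245:365],None,fx=5,fy=5,interpolation=2);cv2.imwrite('pics/a.png',a)
b=cv2.resize(it[175:225,405:470],None,fx=8,fy=8,interpolation=2)
c=cv2.resize(is_[190:235,215:265],None,fx=8,fy=8,interpolation=2)
h=np.zeros((600,800,3),np.uint8)
h[:400,:400]=cv2.resize(b[:,:],(400,308))[:308].__class__((1,)) if 0 else 0
b=cv2.resize(it[180:230,405:455+10],(400,333));c=cv2.resize(is_[190:235,215:265],(400,360));d=cv2.resize(is_[160:240,285:390],(400,305))
e=cv2.resize(it[155:190,250:285],(300,300),interpolation=2)
g=np.zeros((600,800,3),np.uint8);
e=cv2.resize(e,(230,230))
g[:333,:400]=b;g[:360,400:]=c;g[365:600,:310]=cv2.resize(d,(310,235));g[365:595,400:630]=e
cv2.imwrite('pics/g.png',g)
E
```

```text
handle [([312.9, 193.5], [302, 189, 23, 10, 117])]
lever [([268.4, 169.4], [261, 166, 13, 7, 50])]
pink [([281.2, 205.4], [276, 200, 11, 12, 100])]
mint [([311.8, 210.0], [306, 204, 12, 13, 116])]
cream [([337.9, 217.0], [334, 212, 9, 11, 77])]
tongs [([437.8, 190.9], [435, 185, 8, 13, 51]), ([454.5, 199.4], [451, 193, 8, 12, 39])]
s handle [([331.6, 187.8], [323, 186, 18, 5, 59])]
s lever [([366.9, 188.1], [365, 186, 5, 5, 18]), ([375.0, 194.0], [375, 194, 1, 1, 1])]
s pink [([352.4, 183.8], [349, 180, 8, 9, 54])]
s tongs [([241.0, 207.5], [239, 203, 5, 9, 25]), ([227.5, 207.2], [226, 203, 4, 8, 18])]
(283, 206) [0.5326 0.1099 0.021 ]
(311, 212) [0.5218 0.036  0.021 ]
(339, 217) [ 0.5137 -0.0371  0.021 ]
(275, 141) [0.7011 0.1443 0.044 ]
(373, 154) [ 0.6827 -0.1153  0.044 ]
(257, 223) [0.4805 0.1682 0.044 ]
(356, 241) [ 0.4526 -0.0821  0.044 ]
(393, 146) [ 0.7081 -0.1669  0.045 ]
(313, 194) [0.5572 0.032  0.077 ]
```

View pics/g.png

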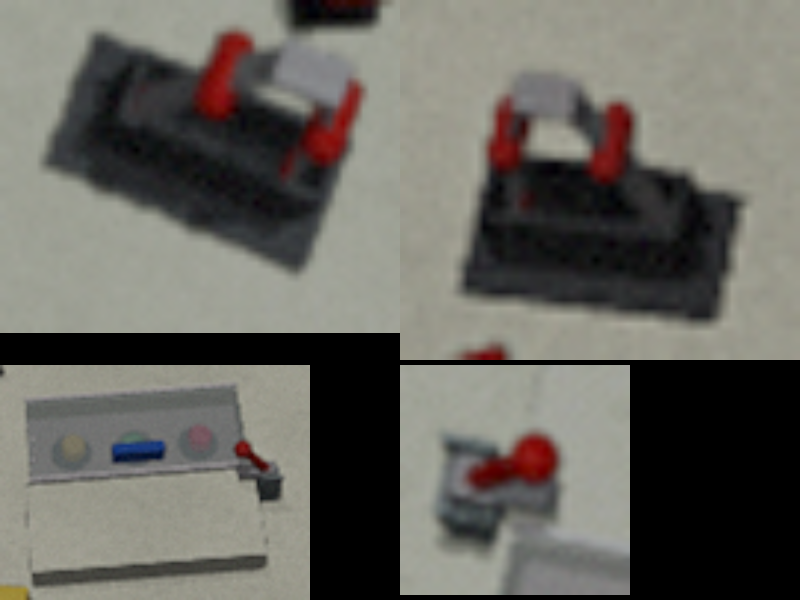

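The crops show the lever leaning in over the case, with its ball right and above the hinge, and the tongs' red grips at top pixels (438,191) and (454,199). I'll get a closer view.

>>> apply_moves(
  gripper=[0,0,0,0,0],
  linear=[
    [25,-50,10],
    [50,-105,20],
    [75,-160,30],
    [105,-215,40],
    [130,-265,45],
  ],
  rotation=[
    [0,0,0],
    [0,0,0],
    [0,0,0],
    [0,0,0],
    [0,0,0],
  ],
  squeeze=20,
)

```text
t: 0.72
tcp_pos: [0.3719, 0.3364, 0.4501]
tool_rot: [0.0, 0.189, 0.982, 0.0]
ft_force: [0.4, 0.3, 0.7]
width: 0.0854
finger_force: 0.0
```

>>> apply_moves(
  gripper=[120,255,255,255,255],
  linear=[
    [25,-50,0],
    [50,-105,0],
    [75,-160,0],
    [105,-215,0],
    [130,-255,0],
  ],
  rotation=[
    [0,0,0],
    [0,0,0],
    [0,0,5],
    [0,0,10],
    [0,0,14],
  ],
)

```text
t: 1.35
tcp_pos: [0.5015, 0.0807, 0.4497]
tool_rot: [0.0, 0.068, 0.998, 0.0]
ft_force: [0.4, 1.2, -0.9]
width: -0.0001
finger_force: 0.0
```

```bash
python3 - <<'E'
from h import *
print(np.array(camera_params("wrist")["T_tool_cam"]).round(3))
im,c=snap("wrist",'w1.png');print(get_obs()['tcp_pos'],get_obs()['width'],get_obs()['t'],-c[2].T@c[3])
E
```

```text
[[-0.    -0.954 -0.301  0.077]
 [ 1.    -0.001  0.001 -0.   ]
 [-0.001 -0.301  0.954  0.03 ]
 [ 0.     0.     0.     1.   ]]
[0.50390634 0.07472283 0.44976504] 0.00019457520183929498 1.4 [0.42522428 0.09073241 0.41964535]
```

View pics/w1.png

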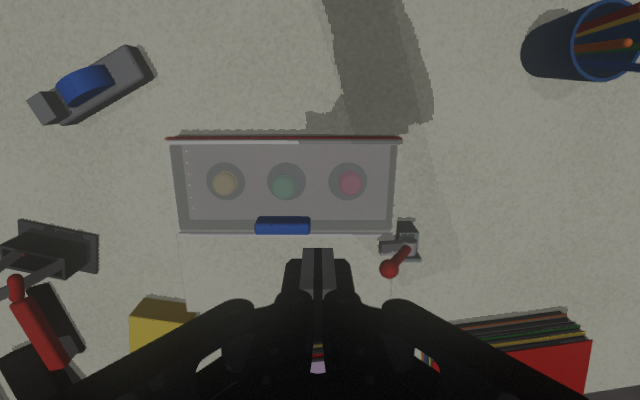

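Wrist view: handle (283,226), ball (389,269), hinge about (404,246), pink (350,183), tray front corners (166,138) and (402,138).

```bash
python3 - <<'E'
from h import *
ct,cs=cam("top"),cam("scene")
im,w=snap("wrist",'w2.png');print(get_obs()['tcp_pos'],get_obs()['tool_rot'].round(3))
h=cv2.cvtColor(im,cv2.COLOR_RGB2HSV)
def cen(lo,hi,b):
    x0,y0,x1,y1=b;m=cv2.inRange(h,lo,hi)[y0:y1,x0:x1]
    if lo[0]==0:m|=cv2.inRange(h,(168,lo[1],lo[2]),(180,255,255))[y0:y1,x0:x1]
    n,l,s,c=cv2.connectedComponentsWithStats(m);i=1+np.argmax(s[1:,4]);print(c[i].round(1)+[x0,y0],s[i]);return c[i]+[x0,y0],((l==i)*255).astype(np.uint8),(x0,y0)
hd,m,o=cen((105,130,60),(130,255,255),(245,205,320,245))
r=cv2.minAreaRect(cv2.findNonZero(m));print(r)
pts=cv2.boxPoints(r)+o
print('handle box z.077',[onz(w,p,.07).round(4).tolist() for p in pts])
print('handle tri',two(w,hd,ct,(312.9,193.5)))
lv,m,o=cen((0,150,60),(10,255,255),(370,240,415,285))
d=cv2.distanceTransform(m,2 and cv2.DIST_L2,5);q=np.unravel_index(d.argmax(),d.shape);b=(q[1]+o[0],q[0]+o[1]);print('ball',b,d.max(),two(w,b,ct,(270.2,168.5)),onz(w,b,.101))
P,m,o=cen((0,60,60),(12,255,255),(325,160,372,205));M,_,_=cen((60,30,60),(95,255,255),(260,160,310,205));C,_,_=cen((12,50,60),(40,255,255),(200,160,250,205))
for q in(P,M,C):print(onz(w,q,.032).round(4),onz(w,q,.021).round(4))
m=cv2.inRange(h,(0,100,40),(12,255,255))|cv2.inRange(h,(168,100,40),(180,255,255));m[:120]=0;m[160:]=0
y,x=np.nonzero(m);print('frontedge',x.min(),x.max(),[onz(w,(a,y[abs(x-a)<4].min()),.044).round(4) for a in(x.min()+2,x.max()-2)])
E
```

```text
[0.50268908 0.0776021  0.4496154 ] [ 0.001  0.072  0.997 -0.001]
[288.5 224.5] [ 16  15  55  10 538]
((43.0, 19.5), (9.0, 54.0), 90.0)
handle box z.077 [[0.5527, 0.0042, 0.07], [0.5609, 0.0625, 0.07], [0.5713, 0.0609, 0.07], [0.5631, 0.0022, 0.07]]
handle tri (array([0.55995556, 0.03301111, 0.07344915]), np.float64(0.001798818513511193))
[397.1 267.9] [ 21  22  13  12 113]
ball (np.int64(398), np.int64(268)) 4.9968996 (array([0.60201477, 0.13733486, 0.12171579]), np.float64(0.002654579102538027)) [0.61423808 0.14240939 0.101     ]
[354.5 173.5] [29 13  2  2  2]
[288.9 183.1] [ 18  11  23  25 441]
[234.  177.2] [33 16  3  3  4]
[0.5249 0.1134 0.032 ] [0.5276 0.1142 0.021 ]
[0.5256 0.0365 0.032 ] [0.5283 0.0351 0.021 ]
[ 0.5096 -0.0257  0.032 ] [ 0.5119 -0.0288  0.021 ]
frontedge 171 407 [array([ 0.4499, -0.0784,  0.044 ]), array([0.4847, 0.1717, 0.044 ])]
```

>>> apply_moves(
  gripper=[255,255,255,255,255],
  linear=[
    [50,7,0],
    [97,15,-20],
    [97,15,-80],
    [97,15,-140],
    [97,15,-178],
  ],
  rotation=[
    [0,0,0],
    [0,0,0],
    [0,0,0],
    [0,0,0],
    [0,0,0],
  ],
)

```text
t: 2.08
tcp_pos: [0.5965, 0.0994, 0.2678]
tool_rot: [-0.002, 0.067, 0.998, -0.001]
ft_force: [0.3, 0.9, 1.3]
width: -0.0001
finger_force: 0.0
```

```bash
python3 - <<'E'
from h import *
im,c=snap("wrist",'w3.png');o=get_obs();print(o['tcp_pos'],o['tool_rot'].round(3),o['ft_force'])
im2,c=snap("top",'t3.png')
cv2.imwrite('pics/m3.png',np.hstack([im[150:400,200:600],cv2.resize(im2[140:240,240:400],(400,250))])[:,:,::-1])
E
```

```text
[0.59477294 0.09926693 0.26333869] [-0.006  0.067  0.998 -0.002] [-1.49203855  0.15912292 -2.68897544]
```

View pics/m3.png

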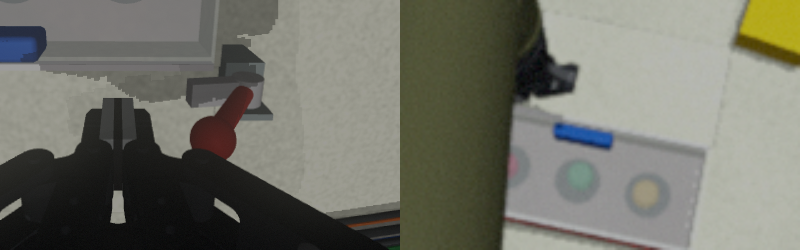

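The wrist view shows shut fingers just inside the ball (full-frame about (413,288)), slightly short in x. I'll push along case +y.

>>> apply_moves(
  gripper=[255,255,255,255,255],
  linear=[
    [8,0,0],
    [11,20,0],
    [14,40,0],
    [17,60,0],
    [19,75,0],
  ],
  rotation=[
    [0,0,0],
    [0,0,0],
    [0,0,0],
    [0,0,0],
    [0,0,0],
  ],
)

```text
t: 2.8
tcp_pos: [0.6174, 0.1763, 0.2734]
tool_rot: [0.001, 0.067, 0.998, 0.001]
ft_force: [-0.3, -0.9, 0.1]
width: 0.0002
finger_force: 0.5
```

>>> apply_moves(
  gripper=[255,255,255],
  linear=[
    [1,10,0],
    [3,20,0],
    [3,20,0],
  ],
  rotation=[
    [0,0,0],
    [0,0,0],
    [0,0,0],
  ],
)

```text
t: 3.18
tcp_pos: [0.6197, 0.195, 0.2713]
tool_rot: [-0.0, 0.067, 0.998, 0.0]
ft_force: [-0.3, -0.0, 0.0]
width: 0.0001
finger_force: 0.0
```

```bash
python3 - <<'E'
from h import *
im,c=snap("wrist",'w4.png');o=get_obs();print(o['tcp_pos'],o['tool_rot'].round(3),o['ft_force'])
E
```

```text
[0.61979049 0.19412753 0.27142049] [-0.     0.067  0.998  0.   ] [0.05064408 0.42588095 0.02593505]
```

View pics/w4.png

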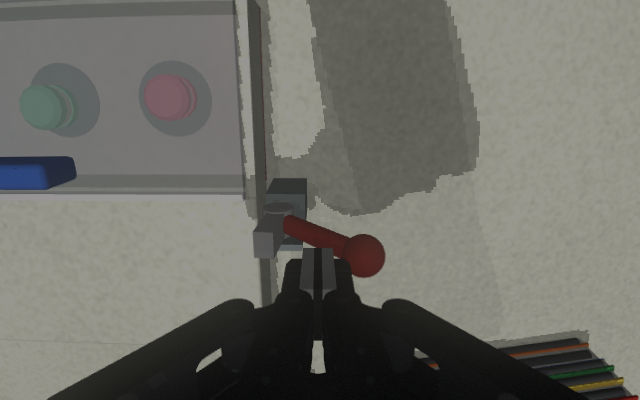

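The lever is leaning outward, ball (364,255), with the fingers just behind it. I'll push on until the stop resists.

>>> apply_moves(
  gripper=[255,255,255,255],
  linear=[
    [0,4,0],
    [1,8,0],
    [1,10,0],
    [1,10,0],
  ],
  rotation=[
    [0,0,0],
    [0,0,0],
    [0,0,0],
    [0,0,0],
  ],
)

```text
t: 3.72
tcp_pos: [0.6212, 0.2018, 0.2718]
tool_rot: [-0.0, 0.068, 0.998, -0.001]
ft_force: [-1.0, -5.1, 2.5]
width: 0.0002
finger_force: 2.4
```

```bash
python3 - <<'E'
from h import *
o=get_obs();print(o['tcp_pos'],o['ft_force'])
im,w=snap("wrist",'w5.png');h=cv2.cvtColor(im,cv2.COLOR_RGB2HSV)
m=(cv2.inRange(h,(0,120,50),(10,255,255))|cv2.inRange(h,(170,120,50),(180,255,255)));m[:200]=0;m[300:]=0
d=cv2.distanceTransform(m,cv2.DIST_L2,5);q=np.unravel_index(d.argmax(),d.shape);b=(float(q[1]),float(q[0]));print(b,d.max())
for z in(.097,.105):
  p=onz(w,b,z)[:2]-[.5235,.0385];a=np.radians(-8);print(z,p@[np.cos(a),np.sin(a)],p@[-np.sin(a),np.cos(a)])
E
```

```text
[0.62117845 0.2017964  0.27177136] [-1.01801511 -5.12519788  2.48298177]
(356.0, 250.0) 14.796898
0.097 0.06717622083765923 0.19244392202224067
0.105 0.06329852468624661 0.191463237372361
```

Lever is at its stop (5 N, ball at case y 192 mm). Next I go in front of the cover handle.

>>> apply_moves(
  gripper=[255,255,255,255,255],
  linear=[
    [-2,-15,15],
    [-30,-60,30],
    [-62,-110,30],
    [-97,-166,25],
    [-97,-166,10],
  ],
  rotation=[
    [0,0,0],
    [0,0,0],
    [0,0,0],
    [0,0,0],
    [0,0,0],
  ],
)

```text
t: 4.4
tcp_pos: [0.5227, 0.0328, 0.2835]
tool_rot: [0.001, 0.071, 0.997, 0.001]
ft_force: [0.4, 0.1, 0.2]
width: 0.0003
finger_force: 0.0
```

>>> apply_moves(
  gripper=[255,255,255,255],
  linear=[
    [0,0,-15],
    [0,0,-30],
    [0,0,-40],
    [0,0,-40],
  ],
  rotation=[
    [0,0,0],
    [0,0,0],
    [0,0,0],
    [0,0,0],
  ],
)

```text
t: 4.9
tcp_pos: [0.5239, 0.0383, 0.2405]
tool_rot: [-0.001, 0.067, 0.998, -0.001]
ft_force: [-0.5, -0.5, -0.1]
width: -0.0002
finger_force: 0.0
```

>>> apply_moves(
  gripper=[255,255,255,255,255],
  linear=[
    [15,-2,-2],
    [35,-5,-2],
    [55,-8,-2],
    [75,-10,-2],
    [95,-13,-2],
  ],
  rotation=[
    [0,0,0],
    [0,0,0],
    [0,0,0],
    [0,0,0],
    [0,0,0],
  ],
)

```text
t: 5.52
tcp_pos: [0.6206, 0.0247, 0.2399]
tool_rot: [0.0, 0.067, 0.998, 0.0]
ft_force: [-1.0, -0.7, 1.1]
width: -0.0002
finger_force: 0.5
```

>>> apply_moves(
  gripper=[255,255,255,255,255],
  linear=[
    [12,-2,0],
    [22,-3,0],
    [27,-4,0],
    [31,-4,0],
    [31,-4,0],
  ],
  rotation=[
    [0,0,0],
    [0,0,0],
    [0,0,0],
    [0,0,0],
    [0,0,0],
  ],
)

```text
t: 6.15
tcp_pos: [0.6497, 0.0205, 0.2396]
tool_rot: [-0.0, 0.068, 0.998, -0.0]
ft_force: [-1.2, -0.3, -0.0]
width: 0.0002
finger_force: 0.7
```

>>> apply_moves(
  gripper=[255,255,255,255],
  linear=[
    [3,0,0],
    [6,-1,0],
    [8,-1,0],
    [8,-1,0],
  ],
  rotation=[
    [0,0,0],
    [0,0,0],
    [0,0,0],
    [0,0,0],
  ],
)

```text
t: 6.65
tcp_pos: [0.653, 0.02, 0.2394]
tool_rot: [-0.009, 0.068, 0.998, 0.001]
ft_force: [-22.9, 1.2, 15.3]
width: 0.0002
finger_force: 11.7
```

>>> apply_moves(
  gripper=[255,255,255,255,255],
  linear=[
    [-15,2,5],
    [-25,2,55],
    [-40,-20,105],
    [-55,-65,140],
    [-70,-115,170],
  ],
  rotation=[
    [0,0,0],
    [0,0,0],
    [0,0,-5],
    [0,0,-10],
    [0,0,-15],
  ],
)

```text
t: 7.28
tcp_pos: [0.5877, -0.0959, 0.4121]
tool_rot: [0.002, 0.198, 0.98, 0.001]
ft_force: [1.2, -0.9, -0.7]
width: 0.0002
finger_force: 0.0
```

>>> apply_moves(
  gripper=[0,0,0,0,0],
  linear=[
    [-10,-45,20],
    [-20,-95,40],
    [-30,-145,40],
    [-33,-175,40],
    [-33,-175,40],
  ],
  rotation=[
    [0,0,-4],
    [0,0,-4],
    [0,0,-4],
    [0,0,-4],
    [0,0,-4],
  ],
)

```text
t: 7.9
tcp_pos: [0.5535, -0.2736, 0.4504]
tool_rot: [0.001, 0.234, 0.972, -0.001]
ft_force: [-0.1, 0.4, -0.5]
width: 0.0851
finger_force: 0.0
```

```bash
python3 - <<'E'
from h import *
im,w=snap("wrist",'w6.png');o=get_obs();print(o['tcp_pos'],o['tool_rot'].round(4))
im,w=snap("top",'t6.png')
E
```

```text
[ 0.55451575 -0.27139722  0.45009185] [9.000e-04 2.326e-01 9.726e-01 0.000e+00]
```

View pics/w6.png

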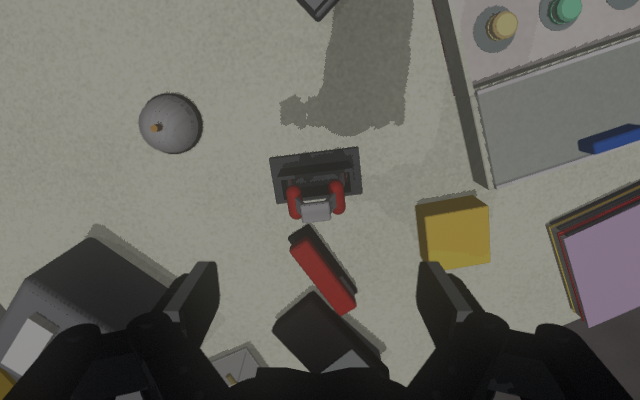

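Cover is open. Wrist view shows tongs grips at (294,202) and (338,197), bridge (316,210), foot corners (270,158), (358,148), (362,192), (276,203); stapler just behind.

```bash
python3 - <<'E'
from h import *
im,w=snap("wrist",'w7.png');ct=cam("top")
h=cv2.cvtColor(im,cv2.COLOR_RGB2HSV)
m=(cv2.inRange(h,(0,120,50),(10,255,255))|cv2.inRange(h,(170,120,50),(180,255,255)));m[:175]=0;m[224:]=0;m[:,:280]=0;m[:,355:]=0
n,l,s,c=cv2.connectedComponentsWithStats(m);P=[]
for i in np.argsort(-s[1:,4])[:2]+1:
    print(s[i],c[i]);P.append(c[i])
P.sort(key=lambda p:p[0])
for z in(.098,.102):
    a,b=onz(w,P[0],z),onz(w,P[1],z);d=b-a;print(z,(a+b)/2,np.linalg.norm(d),np.degrees(np.arctan2(-d[0],d[1])))
f=[onz(w,p,.0) for p in((270,158),(358,148),(362,192),(276,203))]
print('foot',sum(f)/4,[np.degrees(np.arctan2(-d[0],d[1])) for d in(f[1]-f[0],f[2]-f[3])],np.linalg.norm(f[1]-f[0]))
print(two(w,P[0],ct,(454.5,199.4)),two(w,P[1],ct,(437.8,190.9)))
o=get_obs();print(o['tcp_pos'],o['tool_rot'].round(4))
E
```

```text
[324 181  16  34 336] [332.5952381  196.47321429]
[281 187  15  33 313] [287.45047923 201.19808307]
0.098 [ 0.57375381 -0.28717607  0.098     ] 0.04457442989958741 -20.550428260509527
0.102 [ 0.57266842 -0.28653393  0.102     ] 0.04402030849678024 -20.550428260509484
foot [ 0.57689198 -0.2818952   0.        ] [np.float64(-20.270676515429685), np.float64(-19.1772344114122)] 0.10893048365560877
(array([ 0.56241564, -0.30619697,  0.10532362]), np.float64(0.0033181215688980604)) (array([ 0.57818491, -0.26524469,  0.10863271]), np.float64(0.0004832464906075866))
[ 0.55555158 -0.26903439  0.44976772] [4.000e-04 2.305e-01 9.731e-01 5.000e-04]
```

>>> apply_moves(
  gripper=[0,0,0,0,0],
  linear=[
    [10,-10,0],
    [18,-18,-40],
    [18,-18,-75],
    [18,-18,-90],
    [18,-18,-90],
  ],
  rotation=[
    [0,0,3],
    [0,0,6.4],
    [0,0,6.4],
    [0,0,6.4],
    [0,0,6.4],
  ],
)

```text
t: 8.68
tcp_pos: [0.5734, -0.287, 0.3592]
tool_rot: [-0.001, 0.176, 0.984, 0.0]
ft_force: [-0.1, -0.1, -0.6]
width: 0.0852
finger_force: 0.0
```

```bash
python3 - <<'E'
from h import *
im,w=snap("wrist",'w8.png');o=get_obs();print(o['tcp_pos'],o['tool_rot'].round(4))
h=cv2.cvtColor(im,cv2.COLOR_RGB2HSV)
m=(cv2.inRange(h,(0,120,50),(10,255,255))|cv2.inRange(h,(170,120,50),(180,255,255)))
n,l,s,c=cv2.connectedComponentsWithStats(m)
for i in np.argsort(-s[1:,4])[:4]+1: print(s[i],c[i],onz(w,c[i],.102))
E
```

```text
[ 0.57352962 -0.2876104   0.36052416] [5.000e-04 1.761e-01 9.844e-01 1.000e-04]
[ 274  257   75   98 2835] [311.59506173 305.34215168] [ 0.6467157  -0.31899107  0.102     ]
[278 185  21  47 656] [286.67682927 205.76067073] [ 0.564978   -0.30683193  0.102     ]
[337 184  21  48 647] [348.87944359 205.00463679] [ 0.57949124 -0.26600767  0.102     ]
[604 268  36 107 355] [614.41690141 303.18873239] [ 0.7326274  -0.09187563  0.102     ]
```

View pics/w8.png

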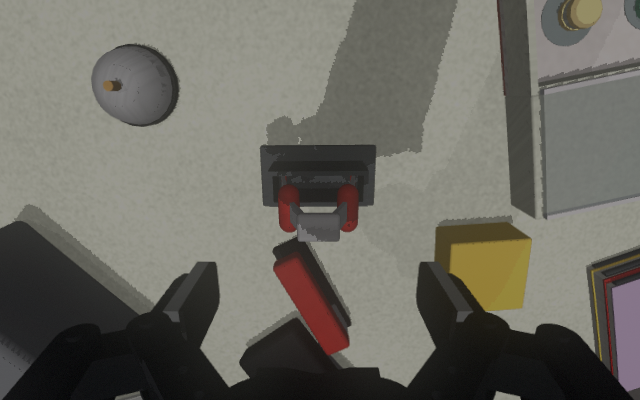

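Well aligned: grips (287,206) and (349,205), square in the image. Now I descend and close.

>>> apply_moves(
  gripper=[0,0,0,0,0],
  linear=[
    [-1,1,-40],
    [-1,1,-75],
    [-1,1,-95],
    [-1,1,-108],
    [-1,1,-110],
  ],
  rotation=[
    [0,0,0],
    [0,0,0],
    [0,0,0],
    [0,0,0],
    [0,0,0],
  ],
)

```text
t: 9.35
tcp_pos: [0.5722, -0.2874, 0.2499]
tool_rot: [0.0, 0.177, 0.984, -0.0]
ft_force: [-0.4, 0.2, 0.0]
width: 0.0856
finger_force: 0.0
```

>>> apply_moves(
  gripper=[80,90,95,97,97],
  linear=[
    [0,0,0],
    [0,0,0],
    [0,0,0],
    [0,0,0],
    [0,0,0],
  ],
  rotation=[
    [0,0,0],
    [0,0,0],
    [0,0,0],
    [0,0,0],
    [0,0,0],
  ],
  squeeze=20,
)

```text
t: 9.98
tcp_pos: [0.5722, -0.288, 0.2508]
tool_rot: [0.001, 0.177, 0.984, -0.0]
ft_force: [-1.9, -1.2, 6.3]
width: 0.0531
finger_force: 6.2
```

>>> apply_moves(
  gripper=[97,97,97,97,97],
  linear=[
    [0,0,10],
    [0,0,30],
    [0,0,55],
    [0,0,80],
    [0,0,80],
  ],
  rotation=[
    [0,0,0],
    [0,0,0],
    [0,0,0],
    [0,0,0],
    [0,0,0],
  ],
)

```text
t: 10.6
tcp_pos: [0.5727, -0.2876, 0.3327]
tool_rot: [0.002, 0.177, 0.984, -0.0]
ft_force: [0.3, -0.2, -0.2]
width: 0.0532
finger_force: 4.2
```

```bash
python3 - <<'E'
from h import *
im,w=snap("wrist",'w9.png');o=get_obs();print(o['tcp_pos'],o['tool_rot'].round(4),o['width'],o['ft_force'])
E
```

```text
[ 0.57223077 -0.28719797  0.33088182] [1.100e-03 1.765e-01 9.843e-01 2.000e-04] 0.053107606497634297 [-0.23396131 -0.18343377 -0.67291484]
```

View pics/w9.png

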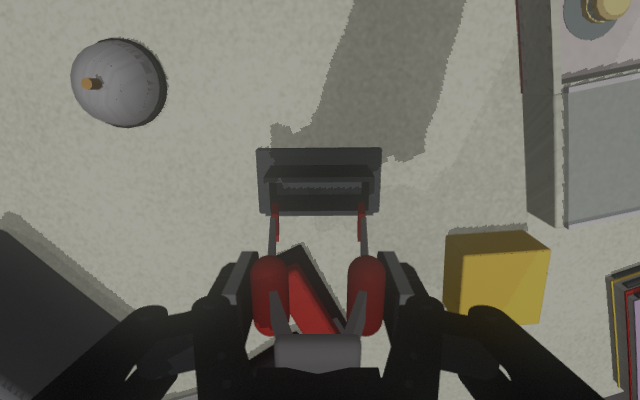

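Tongs are held and upright, clear of the well; tips at about (275,222) and (361,222). I'll carry them to above the pink eraser.

>>> apply_moves(
  gripper=[97,97,97,97,97],
  linear=[
    [-2,20,25],
    [-7,65,30],
    [-12,115,30],
    [-17,165,30],
    [-22,215,30],
  ],
  rotation=[
    [0,0,0],
    [0,0,3],
    [0,0,6],
    [0,0,9],
    [0,0,12],
  ],
)

```text
t: 11.28
tcp_pos: [0.5492, -0.0703, 0.3585]
tool_rot: [-0.001, 0.072, 0.997, 0.0]
ft_force: [0.3, 0.5, -1.0]
width: 0.0534
finger_force: 4.2
```

>>> apply_moves(
  gripper=[97,97,97,97,97],
  linear=[
    [-5,50,0],
    [-10,100,0],
    [-15,150,0],
    [-18,184,0],
    [-18,184,0],
  ],
  rotation=[
    [0,0,0],
    [0,0,0],
    [0,0,0],
    [0,0,0],
    [0,0,0],
  ],
)

```text
t: 11.9
tcp_pos: [0.5308, 0.1157, 0.3582]
tool_rot: [-0.001, 0.07, 0.998, 0.0]
ft_force: [0.2, -0.1, -0.1]
width: 0.0528
finger_force: 4.2
```

```bash
python3 - <<'E'
from h import *
im,w=snap("wrist",'w10.png');o=get_obs();print(o['tcp_pos'],o['tool_rot'].round(4),o['width'],o['t'])
cv2.imwrite('pics/w10v.png',im[:,:,::-1])
h=cv2.cvtColor(im,cv2.COLOR_RGB2HSV)
m=(cv2.inRange(h,(0,55,50),(10,255,255))|cv2.inRange(h,(165,55,50),(180,255,255)))
n,l,s,c=cv2.connectedComponentsWithStats(m)
for i in np.argsort(-s[1:,4])[:8]+1: print(s[i],c[i].round(1),h[l==i].mean(0).round(),onz(w,c[i],.03).round(4),onz(w,c[i],.127).round(4))
E
```

```text
[0.53124947 0.11317792 0.35842835] [-1.100e-03  7.120e-02  9.975e-01 -5.000e-04] 0.052650219546072144 11.95
[ 250  255   40   82 2198] [268.1 290.7] [  3. 152.  73.] [0.6342 0.0514 0.03  ] [0.5758 0.0757 0.127 ]
[ 346  255   40   82 2193] [367.  290.3] [  2. 147.  71.] [0.6476 0.1489 0.03  ] [0.5848 0.1415 0.127 ]
[  71  122  313    6 1032] [232.9 124. ] [  4. 106.  94.] [0.4699 0.0512 0.03  ] [0.4649 0.0755 0.127 ]
[ 414  268   63   39 1012] [450.2 288. ] [  3. 146.  89.] [0.6571 0.2319 0.03  ] [0.5913 0.1975 0.127 ]
[303 168  30  33 782] [317.3 183.8] [171.  98. 132.] [0.5323 0.1153 0.03  ] [0.507  0.1188 0.127 ]
[591 380  37  20 503] [611.7 390. ] [  2. 193. 115.] [0.8274 0.423  0.03  ] [0.7062 0.3265 0.127 ]
[357 203   9  39 188] [359.8 219.1] [  3. 107.  73.] [0.5712 0.1495 0.03  ] [0.5332 0.1419 0.127 ]
[271 203   8  39 184] [275.4 218.5] [  1. 106.  79.] [0.5597 0.0723 0.03  ] [0.5255 0.0897 0.127 ]
```

View pics/w10v.png

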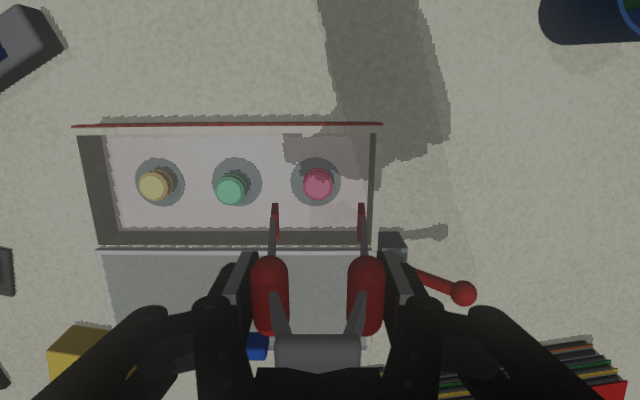

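Pink at (317,184) lies in line with the tips' midline (275 and 360, mid 318). I go 2 mm in x, then lower.

>>> apply_moves(
  gripper=[97,97,97,97,97],
  linear=[
    [2,0,-25],
    [2,0,-45],
    [2,0,-60],
    [2,0,-72],
    [2,0,-80],
  ],
  rotation=[
    [0,0,0],
    [0,0,0],
    [0,0,0],
    [0,0,0],
    [0,0,0],
  ],
)

```text
t: 12.58
tcp_pos: [0.534, 0.1113, 0.2791]
tool_rot: [-0.0, 0.073, 0.997, -0.0]
ft_force: [-0.3, -0.6, -1.3]
width: 0.0531
finger_force: 4.2
```

>>> apply_moves(
  gripper=[97,97,97,97],
  linear=[
    [0,0,-7],
    [0,0,-14],
    [0,0,-19],
    [0,0,-19],
  ],
  rotation=[
    [0,0,0],
    [0,0,0],
    [0,0,0],
    [0,0,0],
  ],
)

```text
t: 13.08
tcp_pos: [0.5339, 0.1117, 0.2604]
tool_rot: [-0.0, 0.073, 0.997, -0.0]
ft_force: [-0.4, -0.4, -0.3]
width: 0.0532
finger_force: 4.2
```

```bash
python3 - <<'E'
from h import *
im,w=snap("wrist",'w11.png');o=get_obs();print(o['tcp_pos'],o['tool_rot'].round(4),o['width'],o['t'],o['ft_force'])
cv2.imwrite('pics/w11v.png',cv2.resize(im[100:320,180:480],(750,550))[:,:,::-1])
E
```

```text
[0.53402351 0.11170982 0.26076152] [0.     0.0729 0.9973 0.    ] 0.05294682137803358 13.125 [ 0.62568444 -0.25254375 -1.03134036]
```

View pics/w11v.png

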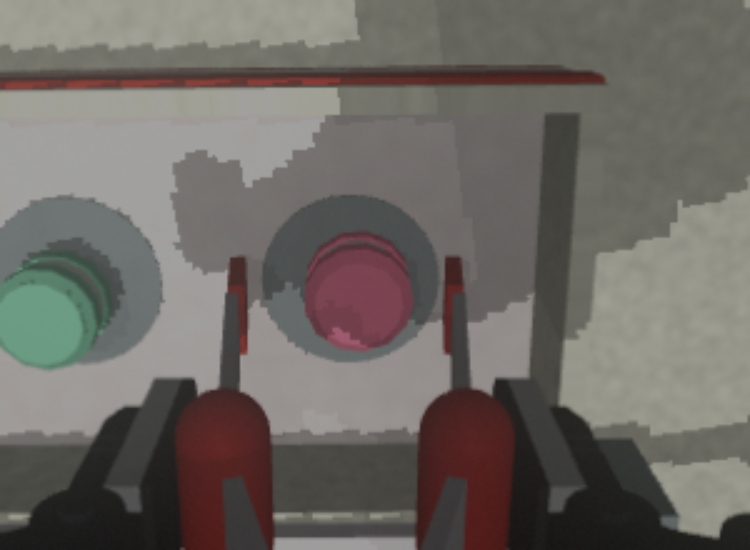

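Tips straddle pink; the eraser centre is about 3.5 mm to +y and 3 mm to −x of the tips' middle (crop 360,291 vs 345,305). I correct and close.

>>> apply_moves(
  gripper=[97,97,105,112,118],
  linear=[
    [-2.5,4,0],
    [-2.5,4,0],
    [-2.5,4,0],
    [-2.5,4,0],
    [-2.5,4,0],
  ],
  rotation=[
    [0,0,0],
    [0,0,0],
    [0,0,0],
    [0,0,0],
    [0,0,0],
  ],
)

```text
t: 13.75
tcp_pos: [0.5316, 0.1156, 0.2609]
tool_rot: [0.0, 0.073, 0.997, 0.0]
ft_force: [-0.3, -0.2, 0.4]
width: 0.0459
finger_force: 16.6
```

>>> apply_moves(
  gripper=[122,124,124],
  linear=[
    [0,0,0],
    [0,0,0],
    [0,0,0],
  ],
  rotation=[
    [0,0,0],
    [0,0,0],
    [0,0,0],
  ],
)

```text
t: 14.12
tcp_pos: [0.5316, 0.1156, 0.2609]
tool_rot: [0.0, 0.073, 0.997, 0.0]
ft_force: [0.1, -0.7, 1.4]
width: 0.0459
finger_force: 20.5
```

Gripped (20 N, 46 mm). I lift.

>>> apply_moves(
  gripper=[124,124,124,124,124],
  linear=[
    [0,0,8],
    [0,0,25],
    [0,0,50],
    [0,0,80],
    [0,0,110],
  ],
  rotation=[
    [0,0,0],
    [0,0,0],
    [0,0,0],
    [0,0,0],
    [0,0,0],
  ],
)

```text
t: 14.75
tcp_pos: [0.5315, 0.1156, 0.373]
tool_rot: [0.001, 0.073, 0.997, 0.0]
ft_force: [-0.6, 0.3, -1.6]
width: 0.046
finger_force: 20.8
```

>>> apply_moves(
  gripper=[124,124,124,124,124],
  linear=[
    [0,0,30],
    [0,0,60],
    [0,0,80],
    [0,0,90],
    [0,0,90],
  ],
  rotation=[
    [0,0,0],
    [0,0,0],
    [0,0,0],
    [0,0,0],
    [0,0,0],
  ],
)

```text
t: 15.38
tcp_pos: [0.5315, 0.1156, 0.4616]
tool_rot: [0.001, 0.073, 0.997, 0.0]
ft_force: [0.2, 0.3, -1.2]
width: 0.046
finger_force: 20.8
```

```bash
python3 - <<'E'
from h import *
im,w=snap("wrist",'w12.png');s,_=snap("scene",'s12.png');o=get_obs();print(o['tcp_pos'],o['width'],o['t'],o['ft_force'],o['finger_force'])
cv2.imwrite('pics/v12.png',np.hstack([cv2.resize(im[100:340,140:500],(400,267)),cv2.resize(s[100:260,200:440],(400,267))])[:,:,::-1])
E
```

```text
[0.5312429  0.11566756 0.46004748] 0.04555621258278997 15.475 [-0.66839365  0.26109838 -1.80913138] 20.789218246936798
```

View pics/v12.png

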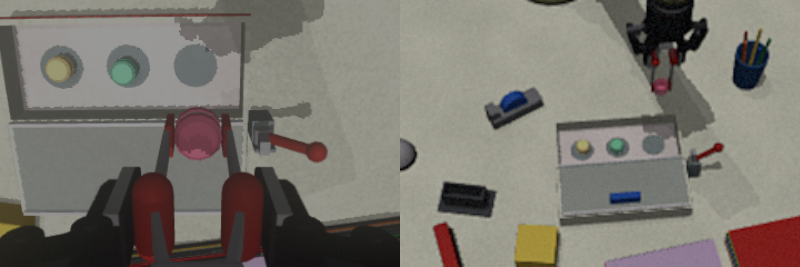

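Pink is held in the tongs (crop 198,133), its well in the tray is empty, the other two erasers are in place, the cover is open and the lever is over.

```bash
python3 -c "
from station import *
print(close_job())"
```

```text
the job is handed in; nothing more can be done
None
```

The job is handed in: lever fully over, cover slid open to its stop, and the pink eraser held in the tongs about 22 cm above the counter, with the other erasers and items not touched.

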